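# Take the browned croquette out of the pan with the tongs and let it drain

### The job

Lift the kitchen tongs up and off the hook of the utensil stand, close their tips on the dark brown croquette in the frying pan and lift it out, keeping hold: finish while holding it still in the tongs over the pan, at least 10 cm above the hob, so that it can drain back into the pan. The croquettes are hot, so touch them with nothing but the tongs; leave the pale croquette in the pan and do not shift the pan, bowl, timer or spice jar.

Things in the scene. Friction and masses are not known exactly. Their poses are not given: they have to be found in the camera images.
- stand: utensil stand, fixed: dark steel foot 124 mm across, post 13 mm thick, wooden ball on top at 305 mm. Origin under the post at hob level. Its -x axis is the way in which the front hook points away from the post; a steel ladle hangs on the rear hook (+x side). Keep 25 mm off the post.
- hook_seat (a point): lowest point of the front hook (centre of the 6 mm wire), 80 mm out from the post, 263 mm above the hob. The tongs' loop hangs here.
- hook_tip (a point): upturned end of the front hook, 14 mm further out and 10 mm higher than the seat. The loop comes off when it is raised 12 to 22 mm and then moved out past the tip (40 mm or more).
- loop (a point): centre of the wire hanging loop at the head of the tongs (upright oval, opening 20 x 30 mm, wire 5 mm); it lies in the plane in which the tongs open, 26 mm above the hinge of the tongs. Its top is 20 mm above this point, so the tongs rise 101 mm above the sleeves' middle: a gripper pointing straight down would strike them with its palm, one tilted about 45 degrees, coming from the hook tip's side, clears them.
- sleeve_left (a point): middle of the outer face of the grip sleeve (dark silicone, 19 mm wide, 62 mm long up and down) on the tongs' left arm, 55 mm below the hinge. Grip both arms here, closing along the line between the two sleeves, which is 55 mm wide over the sleeves when open and 39 mm when the tips hold a croquette. Site axes: z along the tongs from tips to head (when open), y from right arm to left arm. The tongs weigh about 80 g and hang open.
- sleeve_right (a point): the same on the right arm. The middle of the two sleeve points is the grasp centre.
- tip_left (a point): middle of the inner face of the left arm's silicone tip (26 mm wide, 36 mm long up and down, 8 mm thick), 99 mm below the sleeve; it ends 18 mm below this point.
- tip_right (a point): the same on the right arm. The gap between the tip points is 82 mm when open, about 55 mm when the sleeves are squeezed to 45 mm; when the tongs close on a croquette the tips sink about 5 mm relative to the hinge, and turn parallel.
- tongs_arm (a joint): hinge of the tongs: 0 open (where the spring holds it), grows as the arms close, about 0.29 rad with the tips closed on a croquette (38 mm), 0.45 at most. The spring pushes the sleeves apart with about 2 N each when open and 4 N when closed on a croquette; squeeze with 15 to 40 N to hold a croquette firmly, and only lightly (sleeves at 45 to 50 mm) to carry the open tongs.
- brown_centre (a point): centre of the dark brown croquette to be lifted: rounded log with a flat underside, 58 mm long (its x axis), 38 mm wide (y), 32 mm high, about 50 g, lying on the pan's floor. Take it across its width, tips beside its middle.
- pale_centre (a point): centre of the pale yellow croquette, same size, lying in the same pan at least 70 mm away; it stays there.
- pan_centre (a point): middle of the frying pan's flat floor (197 mm across, its upper face 5 mm above the hob). Black pan, walls sloping out to a rim 266 mm across and 48 mm above the hob; the handle, up to 65 mm high, points along this point's -y axis and ends 303 mm from this point. Loose, 0.85 kg.
- rice_bowl: white rice bowl with a green band, 115 mm across, 52 mm high, loose; origin under its centre. Leave alone.
- kitchen_timer: white wind-up kitchen timer, 68 mm across, 58 mm high, loose; origin under its centre. Leave alone.
- spice_jar: spice jar with black cap, 41 mm across, 105 mm high, loose; origin under its centre. Leave alone.

How it is judged:
On the way, in this order (a step that is already met when the one before it is completed fails the run):
1. the tongs are held in the gripper, off the hook and clear of the stand (contact force between the fingers and tongs above 0.5 N and distance between loop and hook_seat above 0.05 m and contact force between tongs and stand below 0.05 N), for 0.2 s.
2. the tongs' two tips squeeze the brown croquette, the tongs still in the gripper (contact force between the fingers and tongs above 1 N and contact force between tongs_arm and brown above 0.3 N and contact force between tongs and brown above 0.6 N), for 0.2 s.
At the end, for the whole second after the job is handed in: gripper holds the tongs, both tips squeeze the brown croquette; its centre is over 10 cm above the hob, within 12 cm horizontally of the pan's middle, slower than 4 cm/s; it touches neither pan nor pale croquette, the tongs neither pan nor stand; the pale one lies in the pan (all of step 2 and height (world z) of brown_centre above 0.1 m and horizontal distance between brown_centre and pan_centre below 0.12 m and linear speed of brown below 0.04 m/s and contact force between each of brown, tongs and frying_pan below 0.05 N and contact force between brown and pale below 0.05 N and contact force between tongs and stand below 0.05 N and horizontal distance between pale_centre and pan_centre below 0.1 m and height (world z) of pale_centre below 0.05 m); the arm keeps its last pose, push and grip.
It fails at once if the gripper or arm touches a croquette (contact force between any of the fingers, the arm and brown above 0.3 N or contact force between any of the fingers, the arm and pale above 0.3 N).
It fails at once if the pale croquette is shifted more than 3 cm (distance of pale_centre from where it was at the start of the episode above 0.03 m).
It fails at once if the pan is shifted more than 3 cm (distance of pan_centre from where it was at the start of the episode above 0.03 m).
It fails at once if the bowl, timer or spice jar is shifted more than 2 cm (distance of any of rice_bowl, kitchen_timer, spice_jar from where it was at the start of the episode above 0.02 m).
It also fails if it takes over 46 s, if anything falls off the work surface, if the arm or the gripper's body presses on something with over 40 N, if the wrist force passes 120 N, or if a joint passes its speed limit or range.

### The arm

A 6-joint arm with a two-finger parallel gripper is mounted at the origin on a cart in front of the work surface, level with it; the furniture and walls round the work are solid. World frame = base frame: x ahead of the robot, y to its left, z up, the work surface at z = 0. Lengths are in m, angles in rad, forces in N, time in s.
With the tool pointing down it reaches from about 0.25 to 0.725 m from the base axis. Payload 4 kg.
Tool frame: the origin (TCP) lies midway between the tips of the shut fingers; the grasp point (between the pads) lies bot.tcp_to_grasp behind it (bot.tcp_to_grasp is the distance from the TCP to the grasp point, in m); z points along the fingers, y is the line along which they close (so a half turn about z gives the same grasp; the last joint's range is limited). The gripper opens to 85 mm and grips with 20 to 120 N. Pads are 22 mm wide; open, the fingers measure 114 mm over their backs; the gripper's body (76 mm by 85 mm) begins 54 mm behind the grasp point. The pads swing forward as they close: fully open they stand 13 mm farther back than shut.
Start: joints at [-1.186, 0.241, 0.005, 1.335, 0, 1.571], TCP at [0.188, -0.463, 0.231] pointing down, gripper open.
Joint ranges: [-2.72, 2.72], [-1.05, 1.87], [-1.09, 1.28], [-1.99, 2.15], [-1.42, 1.44], [-3.14, 3.14]. Speed limits (rad/s): [2.79, 2.79, 3.14, 3.14, 3.14, 3.14].

### API

Orientations are given as a unit quaternion [x, y, z, w].
In Python, from workcell import readout, camera, bot gives the robot as it stands. The module is installed in compiled form; this text tells all that it offers.
- The arm moves only by the tool jog_arm, never from a script. Its argument "motion" is a list of rows, each an object of numbers: "x", "y", "z": the shift along the tool's x, y, z in mm; "spin": the turn about the tool's z in degrees; "fingers": the closure, from -1 (fully open) to 1 (shut). A call has 1 to 8 rows; each row is the pose to reach, as a shift and turn from the pose commanded when the call began, along the tool's axes at that moment; what a row does not reach only later rows make up. A row lasts 1/8 s, in which the tool goes at most 62.5 mm and 10.7 degrees, less where a joint would pass 70% of its speed; a pose out of reach is approached as far as the arm can. A call with a gripper value outside its range is refused whole. The fingers move at their own pace and stop on an object; the grip force is fixed at half the most. Time passes only in rows, so rows that repeat a pose let the fingers close. It gives the time, the measured TCP pose, the force, the opening and the grip force at its end, in the units of the state.
- readout.get_obs(): the state, without advancing time (a new reading comes with each control period).
- camera(name): name is "scene" or "side" or "wrist"; returns a dict with "pixels" (420x560x3 uint8, red, green, blue), "K" (3x3 intrinsics, pixels), "rvec" (rotation vector, rad) and "tvec" (3), from world to camera coordinates, as OpenCV has them. Camera axes: x right, y down, z forward; pixel columns grow to the right and rows downward; lengths in m; the calibration is good to about 2 mm. The wrist camera is an equidistant fisheye: a pixel r from the principal point sees the ray r / f radians off the axis. A picture is of the moment at which its call begins. There is no depth.
- bot.job_done(): hands the job in; it is judged then, once.
The state is a dict: "clock": time; "joint_pos": joint angles; "joint_vel": joint speeds; "tau": joint torques, N m; "eef_pos": TCP position; "tool_rot": TCP orientation; "ft_force": force on the tool from outside, world axes, zero at the start; "ft_torque": the same for the moment, N m; "grip_width": finger opening in m; "grasp_force": force on a finger pad.
Only numpy, scipy, OpenCV 4.12 (cv2) and the standard library are available. Lean on these libraries where they do the work, as an engineer would, in place of code of your own. Each camera call takes 0.05 s, during which the arm holds its last target. There are 200 camera calls.

## Working session

There is one attempt and no reset: what is moved stays moved. The work goes in short steps, Python scripts to look and compute and a tool call to move; the robot and the scene stay as the last step left them, time stands still between calls to the robot, and variables do not carry over. Pictures are saved under pics/ and viewed, at most 10 in all, crops included, and the job is handed in when it is done.

Besides the shell and the picture viewer there is one more tool, called after "Emit:" as name(argument=value, ...) on one line, values as JSON. jog_arm: Moves the arm, as the interface text tells. Its arguments: {"type":"object","properties":{"motion":{"type":"array"}},"required":["motion"]}

```bash
mkdir -p pics; python3 - <<'E'
from workcell import readout, camera, bot
import cv2,numpy as np,pickle
d={}
for n in("scene","side","wrist"):
    c=camera(n);d[n]=c;print(n,c["K"].tolist(),c["rvec"],c["tvec"])
    cv2.imwrite(f"pics/{n}0.png",c["pixels"][:,:,::-1])
pickle.dump(d,open("d0.pkl","wb"))
print(readout.get_obs(),bot.tcp_to_grasp)
E
```

```text
scene [[459.8649358339752, 0.0, 273.9863178275506], [0.0, 459.8649358339752, 212.954970876392], [0.0, 0.0, 1.0]] [ 1.25872174 -2.19609496  0.98302826] [0.30080588 0.43162626 0.86244517]
side [[412.708046667651, 0.0, 285.9262918733082], [0.0, 412.708046667651, 209.19270606277962], [0.0, 0.0, 1.0]] [ 2.25268175 -0.14781458  0.05539614] [-0.52720161  0.23351338  0.92982105]
wrist [[325.19226210127806, 0.0, 278.18200933924663], [0.0, 325.19226210127806, 210.28031698342494], [0.0, 0.0, 1.0]] [-2.40151911  1.61898248  0.23395621] [-0.49967235 -0.03763397  0.37870008]
{'clock': 0.15, 'joint_pos': array([-1.18603207e+00,  2.41240487e-01,  4.00987599e-03,  1.33520755e+00,
       -1.12647990e-05,  1.57082273e+00]), 'joint_vel': array([ 0.00039242, -0.00093844,  0.00388784,  0.0002081 ,  0.00063178,
       -0.00016401]), 'tau': array([-8.84973615e-04, -3.72635972e+01,  2.52638537e+01,  1.23451097e-02,
       -4.52629456e-05, -9.23049924e-06]), 'eef_pos': array([ 0.18748175, -0.46298691,  0.2306081 ]), 'tool_rot': array([ 9.81553756e-01,  1.91184599e-01, -1.62496697e-04, -8.04694387e-04]), 'ft_force': array([0.01405989, 1.108644  , 0.59680369]), 'ft_torque': array([-2.14229473e-02,  1.93714416e-05, -1.04602124e-02]), 'grasp_force': 0.0, 'grip_width': 0.08556068265149094} 0.0187
```

View pics/scene0.png

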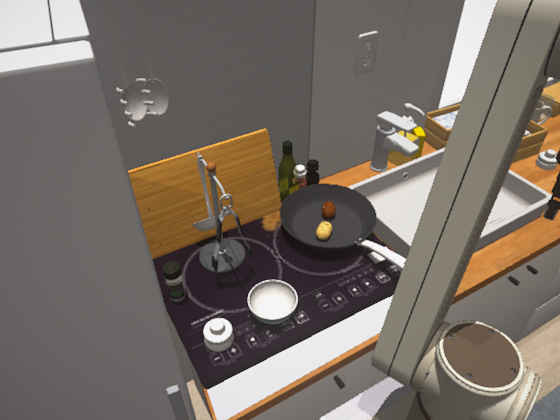

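View pics/side0.png

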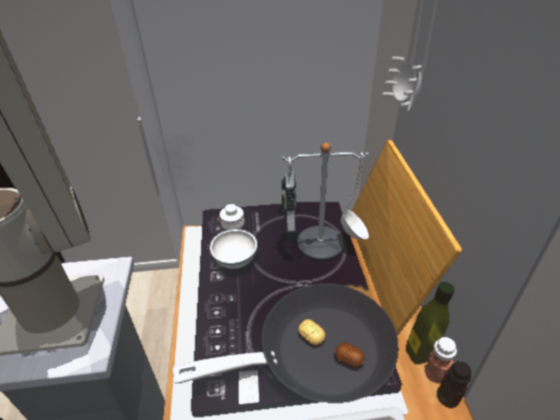

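The scene view shows the stand (ball at 210,167), the tongs at about (230,220), and the pan with brown at (329,210) and pale at (324,231). In the side view the ball is at (325,147), the tongs at (290,200), brown at (350,354) and pale at (312,332).

```bash
cat > h.py <<'E'
import numpy as np,cv2,pickle
from scipy.spatial.transform import Rotation as R
def ray(c,u,v):
    Rm=cv2.Rodrigues(np.array(c["rvec"]))[0];t=np.array(c["tvec"]).ravel()
    d=np.linalg.inv(c["K"])@[u,v,1.];return -Rm.T@t,(Rm.T@d)/np.linalg.norm(d)
def plane(c,u,v,z):
    o,d=ray(c,u,v);return o+d*(z-o[2])/d[2]
def tri(c1,p1,c2,p2):
    A=np.zeros((3,3));b=np.zeros(3);L=[ray(c1,*p1),ray(c2,*p2)]
    for o,d in L:
        P=np.eye(3)-np.outer(d,d);A+=P;b+=P@o
    x=np.linalg.solve(A,b);return x,[np.linalg.norm(np.cross(x-o,d)) for o,d in L]
def proj(c,X): return cv2.projectPoints(np.float64(X).reshape(-1,1,3),np.float64(c["rvec"]),np.float64(c["tvec"]),np.float64(c["K"]),None)[0].reshape(-1,2)
def crop(c,u0,v0,w,h,s):
    im=cv2.resize(c["pixels"][v0:v0+h,u0:u0+w,::-1],None,fx=s,fy=s,interpolation=cv2.INTER_CUBIC)
    for u in range(u0,u0+w,10):cv2.putText(im,str(u),((u-u0)*s,8),0,.3,(0,255,255),1);cv2.line(im,((u-u0)*s,10),((u-u0)*s,14),(0,255,255),1)
    for v in range(v0,v0+h,10):cv2.putText(im,str(v),(0,(v-v0)*s+3),0,.3,(0,255,255),1)
    return im
E
python3 - <<'E'
from h import *
d=pickle.load(open("d0.pkl","rb"))
im=np.hstack([crop(d["scene"],190,155,66,100,6),crop(d["side"],270,140,66,100,6)])
cv2.imwrite("pics/crop0.png",im)
P={}
for n,lo in(("scene",0),("side",0)):
    c=d[n];p=c["pixels"];hsv=cv2.cvtColor(p,cv2.COLOR_RGB2HSV)
    reg=np.zeros(p.shape[:2],np.uint8)
    if n=="scene": reg[195:245,300:350]=255
    else: reg[310:375,285:380]=255
    col=(hsv[...,1]>120)&(hsv[...,2]>40)&(reg>0)
    pale=col&(hsv[...,0]>16); br=col&(hsv[...,0]<=14)
    for k,m in(("pale",pale),("brown",br)):
        nn,l,s,ce=cv2.connectedComponentsWithStats(m.astype(np.uint8))
        i=1+np.argmax(s[1:,4]);ys,xs=np.where(l==i)
        (cx,cy),(a,b),an=cv2.minAreaRect(np.c_[xs,ys].astype(np.float32))
        print(n,k,s[i],ce[i],(a,b,an));P[n,k]=ce[i]
        # ground-plane pca at z=0.021
        g=np.array([plane(c,x,y,.021)[:2] for x,y in zip(xs,ys)])
        w,V=np.linalg.eigh(np.cov(g.T));print("  plane ctr",g.mean(0),"axis deg",np.degrees(np.arctan2(V[1,1],V[0,1])),np.sqrt(w)*4)
for k in("pale","brown"):print(k,tri(d["scene"],P["scene",k],d["side"],P["side",k]))
print("ball",tri(d["scene"],(210.5,167.5),d["side"],(325.5,147.5)))
E
```

```text
scene pale [316 221  16  19 234] [323.62393162 230.02564103] (13.86362075805664, 18.782970428466797, 26.56505012512207)
  plane ctr [ 0.56758512 -0.1392359 ] axis deg 133.97846875739134 [0.04196147 0.07926794]
scene brown [322 201  13  17 189] [328.26984127 209.22222222] (16.0, 12.0, 90.0)
  plane ctr [ 0.63316533 -0.20085538] axis deg 143.53022900679056 [0.03885459 0.08105774]
side pale [299 320  26  25 283] [310.77031802 332.90106007] (26.16295051574707, 17.677669525146484, 45.0)
  plane ctr [ 0.56560423 -0.14252555] axis deg 122.20220018523615 [0.04833964 0.07119994]
side brown [336 343  28  23 477] [349.60587002 354.31027254] (29.896949768066406, 18.755229949951172, 21.801406860351562)
  plane ctr [ 0.63354149 -0.20124381] axis deg 141.96739966783596 [0.04445526 0.05992127]
pale (array([ 0.56721295, -0.14051841,  0.01919639]), [np.float64(0.0015030559436420476), np.float64(0.0015030559436421346)])
brown (array([ 0.63361298, -0.20112397,  0.02043289]), [np.float64(9.639094608193963e-05), np.float64(9.639094608177148e-05)])
ball (array([0.63985022, 0.13902222, 0.29181318]), [np.float64(0.0004257604193529641), np.float64(0.00042576041935293813)])
```

View pics/crop0.png

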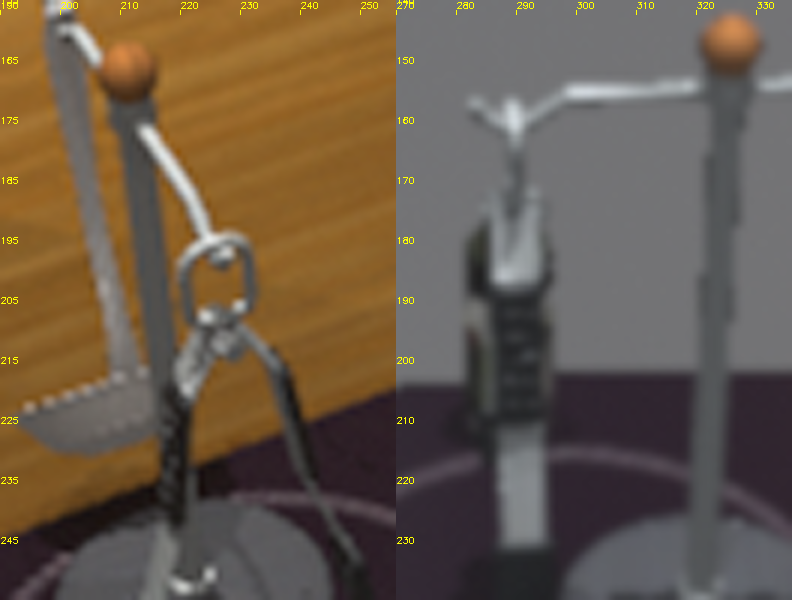

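Emit:
jog_arm(motion=[{"y": 40,"z": -30},{"y": 80,"z": -60},{"y": 120,"z": -90},{"y": 160,"z": -120},{"y": 200,"z": -150},{"y": 250,"z": -180},{"y": 300,"z": -210},{"y": 350,"z": -240}])

```text
validation failed for argument at $.mo...
```

```bash
python3 - <<'E'
from h import *
from workcell import readout
o=readout.get_obs();r=R.from_quat(o["tool_rot"]).as_matrix()
print(o["clock"],o["joint_pos"].round(3),o["eef_pos"].round(3));print(r.round(3))
d=pickle.load(open("d0.pkl","rb"));s,e=d["scene"],d["side"]
for n,a,b in(("seat",(227,197.2),(289.5,160.3)),("tip",(227.5,197),(281.8,156.5)),("loop",(226.3,201.8),(290,164.5)),("hinge",(227,211),(290,173))):print(n,tri(s,a,e,b))
# post-based hook dirs
for n,c,u,v,z in(("side seat",e,289.5,160.3,.263),("scene seat",s,227,197.2,.263),("scene loop",s,226.3,201.8,.251),("scene loopL",s,220.5,201.8,.251),("scene loopR",s,232,201.8,.251)):print(n,plane(c,u,v,z))
E
```

```text
0.15 [-1.186  0.241  0.004  1.335 -0.     1.571] [ 0.187 -0.463  0.231]
[[ 0.927  0.375 -0.001]
 [ 0.375 -0.927  0.002]
 [-0.    -0.002 -1.   ]]
seat (array([0.55888645, 0.1401418 , 0.26395955]), [np.float64(0.0018175726907007199), np.float64(0.001817572690700541)])
tip (array([0.54354165, 0.14385967, 0.27482096]), [np.float64(0.00024974170136901776), np.float64(0.0002497417013688075)])
loop (array([0.5601775 , 0.14248714, 0.25108615]), [np.float64(0.0019494796157336549), np.float64(0.0019494796157335929)])
hinge (array([0.55964308, 0.1439636 , 0.22620201]), [np.float64(0.0028646448389102065), np.float64(0.002864644838910175)])
side seat [0.56057574 0.14404045 0.263     ]
scene seat [0.55738559 0.13964872 0.263     ]
scene loop [0.5575174  0.14236438 0.251     ]
scene loopL [0.56408215 0.15331442 0.251     ]
scene loopR [0.55106927 0.13160889 0.251     ]
```

Emit:
jog_arm(motion=[{"x": 0,"y": 40,"z": -30,"spin": 0,"fingers": -1},{"x": 0,"y": 80,"z": -60,"spin": 0,"fingers": -1},{"x": 0,"y": 120,"z": -90,"spin": 0,"fingers": -1},{"x": 0,"y": 160,"z": -120,"spin": 0,"fingers": -1},{"x": 0,"y": 200,"z": -150,"spin": 0,"fingers": -1},{"x": 0,"y": 250,"z": -180,"spin": 0,"fingers": -1},{"x": 0,"y": 300,"z": -210,"spin": 0,"fingers": -1},{"x": 0,"y": 350,"z": -240,"spin": 0,"fingers": -1}])

```text
clock: 1.15
eef_pos: [0.2412, -0.5957, 0.4245]
tool_rot: [0.982, 0.191, -0.002, -0.008]
ft_force: [0.1, -0.5, 0.5]
grip_width: 0.0855
grasp_force: 0.0
```

```bash
cat > st.py <<'E'
from h import *
from workcell import readout
o=readout.get_obs();r=R.from_quat(o["tool_rot"]).as_matrix()
print(o["clock"],o["joint_pos"].round(3),o["eef_pos"].round(4),o["ft_force"].round(1),o["grip_width"],o["grasp_force"]);print(r.round(3))
E
python3 st.py
```

```text
1.15 [-1.186  0.713  1.275  2.15   0.     1.571] [ 0.2412 -0.5957  0.4245] [ 0.1 -0.5  0.5] 0.08547550907444885 0.0
[[ 0.927  0.375 -0.006]
 [ 0.375 -0.927  0.016]
 [ 0.    -0.017 -1.   ]]
```

Emit:
jog_arm(motion=[{"x": 0,"y": 0,"z": -60,"spin": 0,"fingers": -1},{"x": 0,"y": 0,"z": -120,"spin": 0,"fingers": -1},{"x": 0,"y": 0,"z": -180,"spin": 0,"fingers": -1}])

```text
clock: 1.52
eef_pos: [0.2345, -0.579, 0.4789]
tool_rot: [0.981, 0.191, 0.007, 0.034]
ft_force: [-0.1, -0.0, -0.8]
grip_width: 0.0855
grasp_force: 0.0
```

```bash
python3 st.py
```

```text
1.525 [-1.186  0.627  1.275  2.149  0.     1.571] [ 0.2345 -0.579   0.4789] [-0.1 -0.  -0.8] 0.08550480508730124 0.0
[[ 0.927  0.374  0.026]
 [ 0.375 -0.925 -0.064]
 [ 0.     0.069 -0.998]]
```

Emit:
jog_arm(motion=[{"x": 0,"y": 0,"z": -60,"spin": 0,"fingers": -1},{"x": 0,"y": 0,"z": -120,"spin": 0,"fingers": -1},{"x": 0,"y": 0,"z": -180,"spin": 0,"fingers": -1},{"x": 0,"y": 0,"z": -240,"spin": 0,"fingers": -1}])

```text
clock: 2.02
eef_pos: [0.2257, -0.5574, 0.5329]
tool_rot: [0.979, 0.191, 0.015, 0.077]
ft_force: [0.5, 0.1, -0.6]
grip_width: 0.0854
grasp_force: 0.0
```

```bash
python3 st.py
```

```text
2.025 [-1.186  0.538  1.274  2.149  0.     1.571] [ 0.2257 -0.5574  0.5329] [ 0.5  0.1 -0.6] 0.08536385696745537 0.0
[[ 0.927  0.371  0.059]
 [ 0.375 -0.915 -0.146]
 [ 0.     0.157 -0.988]]
```

```bash
python3 - <<'E'
from h import *
d=pickle.load(open("d0.pkl","rb"))
def g(im): return np.uint8(255*(im/255.)**.55)
im=np.hstack([crop(d["scene"],205,203,50,75,8),crop(d["side"],270,170,50,75,8)])
cv2.imwrite("pics/crop1.png",g(im))
s,e=d["scene"],d["side"]
print(ray(s,230,220),ray(e,290,200))
for yaw in(0,15,30,45):
    a=np.radians(90-yaw);v=np.array([np.cos(a),np.sin(a),0]);c=np.array([.559,.142,0])
    pts=[c+v*k+[0,0,z] for k,z in((27.5e-3,.17),(-27.5e-3,.17),(.045,.053),(-.045,.053))]
    print(yaw,"scene",proj(s,pts).round(1).tolist(),"side",proj(e,pts).round(1).tolist())
E
```

```text
(array([-0.16987109,  0.43127602,  0.89763127]), array([ 0.69084546, -0.27842991, -0.66724009])) (array([ 0.45925404, -0.63417949,  0.76415924]), array([ 0.10230625,  0.78088263, -0.61624326]))
0 scene [[218.2, 232.5], [239.7, 224.1], [216.2, 269.6], [248.8, 255.8]] side [[287.7, 187.2], [290.7, 201.1], [287.2, 219.1], [291.8, 242.6]]
15 scene [[217.3, 230.5], [240.7, 226.0], [214.8, 266.3], [250.4, 259.0]] side [[290.6, 187.2], [287.6, 201.1], [291.6, 219.0], [287.1, 242.6]]
30 scene [[217.2, 228.4], [240.9, 228.1], [214.6, 262.8], [250.9, 262.4]] side [[293.5, 187.6], [284.7, 200.6], [295.9, 219.8], [282.5, 241.7]]
45 scene [[217.9, 226.3], [240.3, 230.2], [215.7, 259.3], [250.1, 266.0]] side [[296.1, 188.5], [282.0, 199.7], [299.8, 221.2], [278.4, 240.1]]
```

View pics/crop1.png

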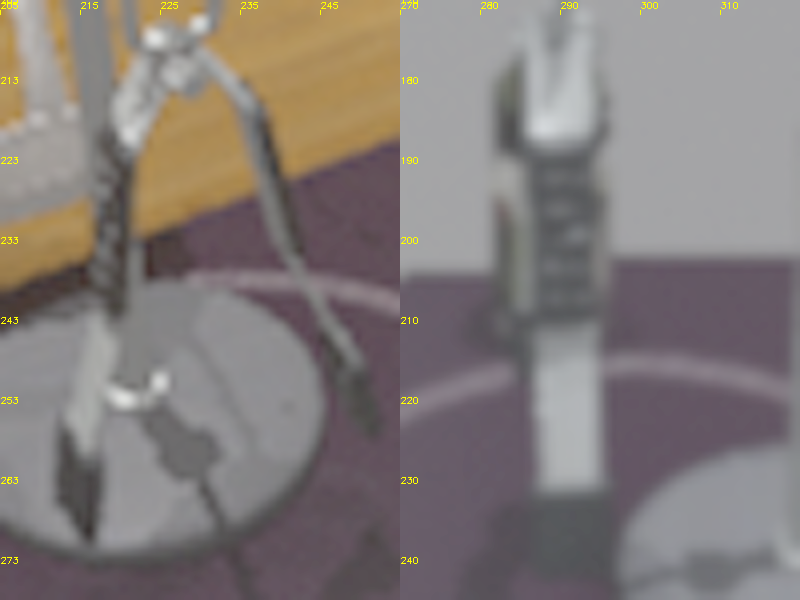

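Scene: left tip bottom is at about (215.5,271) and right tip bottom at (251.5,257.5). The near sleeve is at (290.6,200) in the side view. So the tongs open along world y. Tilting works through the joint limits, about 5° per call. Next I fit the planar arm kinematics.

```bash
python3 - <<'E'
import numpy as np
D=[(.241240,.00401,1.335207,.18748,-.46299,.2306),(.713,1.275,2.15,.2412,-.5957,.4245),(.627,1.275,2.149,.2345,-.579,.4789),(.538,1.274,2.149,.2257,-.5574,.5329)]
A=[];b=[]
for q2,q3,q4,x,y,z in D:
    p=q2-q3;f=p+q4;r=np.hypot(x,y);s,c=np.sin,np.cos
    A+=[[s(q2),c(p),c(f),1,0],[c(q2),-s(p),-s(f),0,1]];b+=[r,z]
u,w,*_=np.linalg.lstsq(np.array(A),np.array(b),rcond=1e-4)
print("L1 L2 T e H",u.round(4),np.abs(np.array(A)@u-b).max())
M=np.array([[.927,.371,.059],[.375,-.915,-.146],[0,.157,-.988]])
d=np.array([.50,-.02,.50])-[.2257,-.5574,.5329]
print("tool delta mm",(M.T@d*1000).round())
E
```

```text
L1 L2 T e H [0.4771 0.3869 0.3832 0.0098 0.2413] 0.0007163365777025366
tool delta mm [ 456. -395.  -30.]
```

Emit:
jog_arm(motion=[{"x": 46,"y": -40,"z": -3,"spin": 0,"fingers": -1},{"x": 91,"y": -79,"z": -6,"spin": 0,"fingers": -1},{"x": 137,"y": -118,"z": -9,"spin": 0,"fingers": -1},{"x": 182,"y": -158,"z": -12,"spin": 0,"fingers": -1},{"x": 228,"y": -198,"z": -15,"spin": 0,"fingers": -1},{"x": 274,"y": -237,"z": -18,"spin": 0,"fingers": -1},{"x": 319,"y": -276,"z": -21,"spin": 0,"fingers": -1},{"x": 365,"y": -316,"z": -24,"spin": 0,"fingers": -1}])

```text
clock: 3.02
eef_pos: [0.4463, -0.1259, 0.506]
tool_rot: [0.979, 0.191, 0.014, 0.077]
ft_force: [1.9, -0.8, -0.3]
grip_width: 0.085
grasp_force: 0.0
```

Emit:
jog_arm(motion=[{"x": 46,"y": -40,"z": -3,"spin": 0,"fingers": -1},{"x": 91,"y": -79,"z": -6,"spin": 0,"fingers": -1},{"x": 91,"y": -79,"z": -6,"spin": 0,"fingers": -1}])

```text
clock: 3.4
eef_pos: [0.5022, -0.0165, 0.4971]
tool_rot: [0.978, 0.194, 0.012, 0.076]
ft_force: [0.6, -0.1, -0.5]
grip_width: 0.0852
grasp_force: 0.0
```

```bash
python3 st.py
```

```text
3.4 [ 0.056  0.279  0.747  1.992 -0.148  2.803] [ 0.5022 -0.0165  0.4971] [ 0.6 -0.1 -0.5] 0.08519949463194955 0.0
[[ 0.924  0.378  0.054]
 [ 0.382 -0.913 -0.145]
 [-0.005  0.154 -0.988]]
```

Emit:
jog_arm(motion=[{"x": 34,"y": 18,"z": -23,"spin": -10,"fingers": -1},{"x": 69,"y": 36,"z": -45,"spin": -20,"fingers": -1},{"x": 103,"y": 54,"z": -68,"spin": -30,"fingers": -1},{"x": 130,"y": 70,"z": -90,"spin": -40,"fingers": -1},{"x": 130,"y": 70,"z": -90,"spin": -50,"fingers": -1},{"x": 130,"y": 70,"z": -90,"spin": -60,"fingers": -1},{"x": 130,"y": 70,"z": -90,"spin": -70,"fingers": -1},{"x": 130,"y": 70,"z": -90,"spin": -80,"fingers": -1}])

```text
clock: 4.4
eef_pos: [0.6073, -0.0308, 0.5242]
tool_rot: [0.629, 0.771, -0.013, 0.101]
ft_force: [-0.1, 0.6, 0.2]
grip_width: 0.0858
grasp_force: 0.0
```

Emit:
jog_arm(motion=[{"x": 0,"y": 0,"z": -10,"spin": -10,"fingers": -1},{"x": 0,"y": 0,"z": -20,"spin": -20,"fingers": -1},{"x": 0,"y": 0,"z": -30,"spin": -30,"fingers": -1},{"x": 0,"y": 0,"z": -40,"spin": -40,"fingers": -1},{"x": 0,"y": 0,"z": -50,"spin": -50,"fingers": -1},{"x": 0,"y": 0,"z": -50,"spin": -60,"fingers": -1},{"x": 0,"y": 0,"z": -50,"spin": -65,"fingers": -1}])

```text
clock: 5.28
eef_pos: [0.5962, -0.0267, 0.5474]
tool_rot: [0.116, 0.986, -0.063, 0.097]
ft_force: [-1.0, 0.3, -0.4]
grip_width: 0.0852
grasp_force: 0.0
```

Emit:
jog_arm(motion=[{"x": 0,"y": 0,"z": -60,"spin": 0,"fingers": -1},{"x": 0,"y": 0,"z": -100,"spin": 0,"fingers": -1}])

```text
clock: 5.52
eef_pos: [0.5732, -0.0194, 0.5897]
tool_rot: [0.115, 0.983, -0.058, 0.134]
ft_force: [0.4, 0.3, -0.2]
grip_width: 0.0853
grasp_force: 0.0
```

Emit:
jog_arm(motion=[{"x": 0,"y": 0,"z": -60,"spin": 0,"fingers": -1},{"x": 0,"y": 0,"z": -100,"spin": 0,"fingers": -1}])

```text
clock: 5.78
eef_pos: [0.5476, -0.0127, 0.6292]
tool_rot: [0.111, 0.978, -0.052, 0.169]
ft_force: [0.9, -0.4, 0.5]
grip_width: 0.0855
grasp_force: 0.0
```

```bash
python3 st.py
```

```text
5.775 [ 0.066  0.378  1.275  2.149 -0.161  0.266] [ 0.5476 -0.0127  0.6292] [ 0.9 -0.4  0.5] 0.08551435470768148 0.0
[[-0.918  0.235  0.319]
 [ 0.2    0.97  -0.14 ]
 [-0.342 -0.065 -0.937]]
```

Emit:
jog_arm(motion=[{"x": 0,"y": 0,"z": -60,"spin": 0,"fingers": -1},{"x": 0,"y": 0,"z": -100,"spin": 0,"fingers": -1}])

```text
clock: 6.02
eef_pos: [0.5201, -0.0073, 0.6659]
tool_rot: [0.107, 0.972, -0.047, 0.203]
ft_force: [0.2, -0.6, -0.1]
grip_width: 0.0854
grasp_force: 0.0
```

Emit:
jog_arm(motion=[{"x": 0,"y": 0,"z": -60,"spin": 0,"fingers": -1},{"x": 0,"y": 0,"z": -100,"spin": 0,"fingers": -1}])

```text
clock: 6.28
eef_pos: [0.49, -0.0033, 0.7007]
tool_rot: [0.104, 0.965, -0.041, 0.237]
ft_force: [-0.1, 0.3, 1.1]
grip_width: 0.0853
grasp_force: 0.0
```

Emit:
jog_arm(motion=[{"x": 0,"y": 0,"z": -60,"spin": 0,"fingers": -1},{"x": 0,"y": 0,"z": -100,"spin": 0,"fingers": -1}])

```text
clock: 6.52
eef_pos: [0.4575, -0.001, 0.7333]
tool_rot: [0.1, 0.957, -0.034, 0.27]
ft_force: [0.5, -0.0, 0.7]
grip_width: 0.0853
grasp_force: 0.0
```

Emit:
jog_arm(motion=[{"x": 0,"y": 0,"z": -60,"spin": 0,"fingers": -1},{"x": 0,"y": 0,"z": -100,"spin": 0,"fingers": -1}])

```text
clock: 6.78
eef_pos: [0.4228, -0.0008, 0.7636]
tool_rot: [0.096, 0.948, -0.027, 0.303]
ft_force: [0.1, 0.1, 0.3]
grip_width: 0.0855
grasp_force: 0.0
```

Emit:
jog_arm(motion=[{"x": 0,"y": 0,"z": -60,"spin": 0,"fingers": -1},{"x": 0,"y": 0,"z": -100,"spin": 0,"fingers": -1}])

```text
clock: 7.02
eef_pos: [0.3858, -0.0033, 0.7914]
tool_rot: [0.091, 0.938, -0.02, 0.335]
ft_force: [-0.0, -0.4, 0.2]
grip_width: 0.0855
grasp_force: 0.0
```

```bash
python3 st.py
```

```text
7.025 [ 0.133  0.034  1.275  2.149 -0.181  0.265] [ 0.3858 -0.0033  0.7914] [-0.  -0.4  0.2] 0.08545073334901622 0.0
[[-0.76   0.184  0.624]
 [ 0.158  0.983 -0.098]
 [-0.631  0.024 -0.775]]
```

Emit:
jog_arm(motion=[{"x": 0,"y": 0,"z": -60,"spin": 0,"fingers": -1},{"x": 0,"y": 0,"z": -100,"spin": 0,"fingers": -1}])

```text
clock: 7.28
eef_pos: [0.3462, -0.0091, 0.8164]
tool_rot: [0.087, 0.927, -0.012, 0.365]
ft_force: [-0.7, -0.0, -0.1]
grip_width: 0.0856
grasp_force: 0.0
```

```bash
python3 st.py; python3 - <<'E'
from h import *
from workcell import readout
o=readout.get_obs();M=R.from_quat(o["tool_rot"]).as_matrix();z=M[:,2]
print("tilt",np.degrees(np.arccos(-z[2])),"spin to level y: yz=",M[2,1],"deg",np.degrees(np.arctan2(M[2,1],M[2,0])))
F=np.array([.558,.141,.169])+.024*z
print((M.T@(F-.15*z-o["eef_pos"])*1000).round())
E
```

```text
7.275 [ 0.118 -0.037  1.275  2.149 -0.165  0.241] [ 0.3462 -0.0091  0.8164] [-0.7 -0.  -0.1] 0.08556019063529667 0.0
[[-0.718  0.169  0.675]
 [ 0.152  0.985 -0.085]
 [-0.679  0.042 -0.733]]
tilt 42.880881325612314 spin to level y: yz= 0.041650295111194585 deg 176.49087211297754
[311. 157. 479.]
```

Emit:
jog_arm(motion=[{"x": 31,"y": 16,"z": 48,"spin": 0,"fingers": -1},{"x": 62,"y": 31,"z": 96,"spin": 0,"fingers": -1},{"x": 93,"y": 47,"z": 144,"spin": 0,"fingers": -1},{"x": 124,"y": 63,"z": 192,"spin": 0,"fingers": -1},{"x": 155,"y": 79,"z": 240,"spin": 0,"fingers": -1},{"x": 187,"y": 94,"z": 287,"spin": 0,"fingers": -1},{"x": 218,"y": 110,"z": 335,"spin": 0,"fingers": -1},{"x": 249,"y": 126,"z": 383,"spin": 0,"fingers": -1}])

```text
clock: 8.28
eef_pos: [0.4423, 0.1139, 0.3903]
tool_rot: [0.087, 0.927, -0.012, 0.364]
ft_force: [1.8, 1.3, -0.8]
grip_width: 0.0856
grasp_force: 0.0
```

Emit:
jog_arm(motion=[{"x": 31,"y": 16,"z": 48,"spin": -2,"fingers": -1},{"x": 62,"y": 31,"z": 96,"spin": -3.5,"fingers": -1},{"x": 62,"y": 31,"z": 96,"spin": -3.5,"fingers": -1}])

```text
clock: 8.65
eef_pos: [0.4645, 0.1437, 0.2743]
tool_rot: [0.057, 0.932, -0.027, 0.358]
ft_force: [-0.3, -0.8, 0.3]
grip_width: 0.085
grasp_force: 0.0
```

```bash
python3 st.py; python3 - <<'E'
from h import *
from workcell import readout,camera
w=camera("wrist");s=camera("scene");pickle.dump((w,s),open("d1.pkl","wb"))
cv2.imwrite("pics/w1.png",cv2.resize(w["pixels"][:,:,::-1],(800,600)))
o=readout.get_obs();M=R.from_quat(o["tool_rot"]).as_matrix();z=M[:,2]
F=np.array([.558,.141,.169])+.024*z
print("to final",(M.T@(F-o["eef_pos"])*1000).round(1))
# fisheye projection
Rm=cv2.Rodrigues(np.array(w["rvec"]))[0]
def fp(X):
    p=Rm@np.array(X)+np.array(w["tvec"]).ravel();th=np.arctan2(np.hypot(*p[:2]),p[2]);k=w["K"]
    return k[:2,2]+k[0,0]*th*p[:2]/np.hypot(*p[:2])
for n,X in(("sl",(.558,.1685,.169)),("sr",(.558,.1135,.169)),("loop",(.558,.141,.25)),("tl",(.558,.187,.053)),("tr",(.558,.095,.053)),("seat",(.559,.141,.263))):print(n,(fp(X)*800/560).round())
E
```

```text
8.65 [ 0.577 -0.224 -0.606  0.59  -0.454  0.556] [0.4645 0.1437 0.2743] [-0.3 -0.8  0.3] 0.08504427871865948 0.0
[[-0.737  0.125  0.664]
 [ 0.086  0.992 -0.091]
 [-0.67  -0.01  -0.742]]
to final [ 10.7   7.4 168.2]
sl [459. 278.]
sr [372. 283.]
loop [416. 404.]
tl [472. 155.]
tr [356. 164.]
seat [417. 427.]
```

View pics/w1.png

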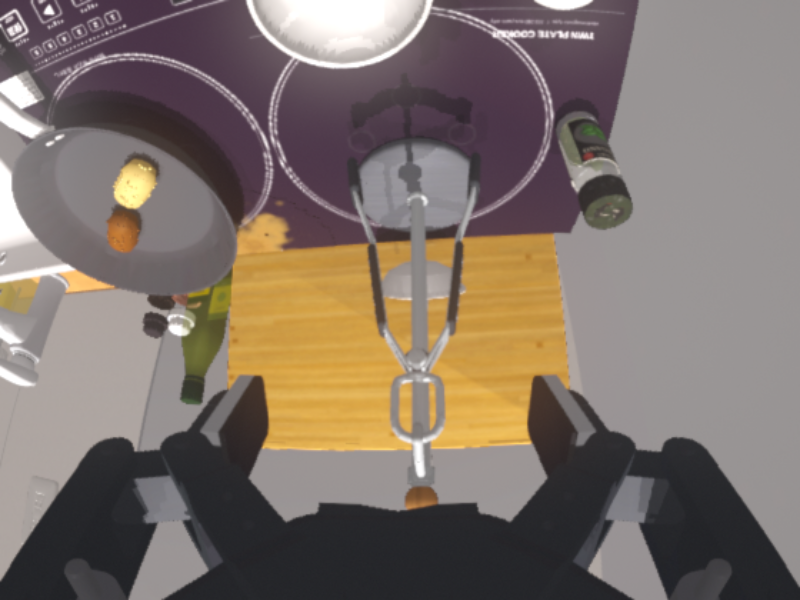

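The wrist view shows the tongs hanging as predicted: sleeves at (457,285) and (377,288), loop at (417,405). I approach and then close lightly.

Emit:
jog_arm(motion=[{"x": 10,"y": 7.5,"z": 15,"spin": 0,"fingers": -1},{"x": 10,"y": 7.5,"z": 45,"spin": 0,"fingers": -1},{"x": 10,"y": 7.5,"z": 75,"spin": 0,"fingers": -1},{"x": 10,"y": 7.5,"z": 105,"spin": 0,"fingers": -1},{"x": 10,"y": 7.5,"z": 135,"spin": 0,"fingers": -1},{"x": 10,"y": 7.5,"z": 155,"spin": 0,"fingers": -1},{"x": 10,"y": 7.5,"z": 166,"spin": 0,"fingers": -1},{"x": 10,"y": 7.5,"z": 166,"spin": 0,"fingers": -1}])

```text
clock: 9.75
eef_pos: [0.5743, 0.1396, 0.155]
tool_rot: [0.059, 0.929, -0.023, 0.365]
ft_force: [0.6, 0.4, 0.3]
grip_width: 0.0852
grasp_force: 0.0
```

```bash
python3 st.py; python3 - <<'E'
from h import *
from workcell import camera
w=camera("wrist");s=camera("side")
cv2.imwrite("pics/w2.png",np.hstack([cv2.resize(w["pixels"][:,100:460,::-1],(400,467)),cv2.resize(s["pixels"][120:260,230:350,::-1],(400,467))]))
E
```

```text
9.75 [ 0.421  0.125 -0.668  0.108 -0.362  0.421] [0.5743 0.1396 0.155 ] [0.6 0.4 0.3] 0.08516459738003093 0.0
[[-0.727  0.127  0.675]
 [ 0.093  0.992 -0.086]
 [-0.68   0.001 -0.733]]
```

View pics/w2.png

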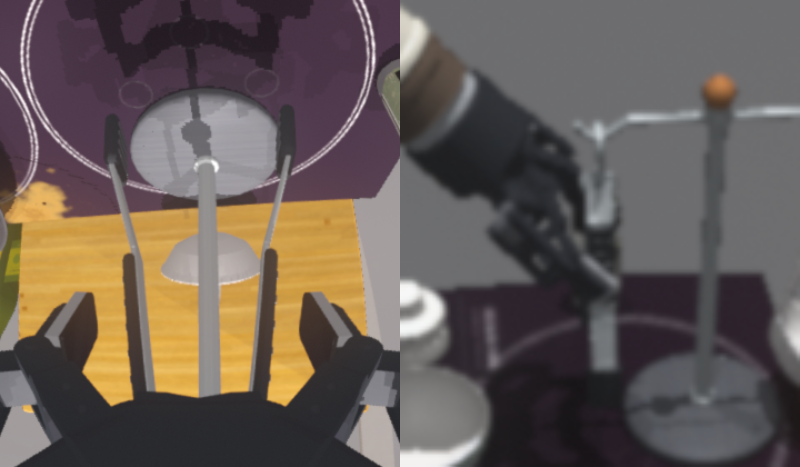

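The fingers straddle the sleeves symmetrically, with pads at about x 85 and 312 and sleeves at 140 and 262. Closing.

Emit:
jog_arm(motion=[{"x": 0,"y": 0,"z": 0,"spin": 0,"fingers": -0.15},{"x": 0,"y": 0,"z": 0,"spin": 0,"fingers": -0.15},{"x": 0,"y": 0,"z": 0,"spin": 0,"fingers": -0.15},{"x": 0,"y": 0,"z": 0,"spin": 0,"fingers": -0.15},{"x": 0,"y": 0,"z": 0,"spin": 0,"fingers": -0.15}])

```text
clock: 10.48
eef_pos: [0.5734, 0.1397, 0.154]
tool_rot: [0.059, 0.929, -0.023, 0.364]
ft_force: [-0.6, 0.8, 1.2]
grip_width: 0.0491
grasp_force: 1.9
```

```bash
python3 st.py; python3 - <<'E'
from h import *
from workcell import camera
w=camera("wrist");s=camera("side")
cv2.imwrite("pics/w3.png",np.hstack([cv2.resize(w["pixels"][:,100:460,::-1],(400,467)),cv2.resize(s["pixels"][120:260,230:350,::-1],(400,467))]))
E
```

```text
10.475 [ 0.422  0.125 -0.67   0.107 -0.362  0.421] [0.5734 0.1397 0.154 ] [-0.6  0.8  1.2] 0.04905274307090027 1.9498223803248038
[[-0.728  0.126  0.674]
 [ 0.092  0.992 -0.085]
 [-0.679  0.    -0.734]]
```

View pics/w3.png

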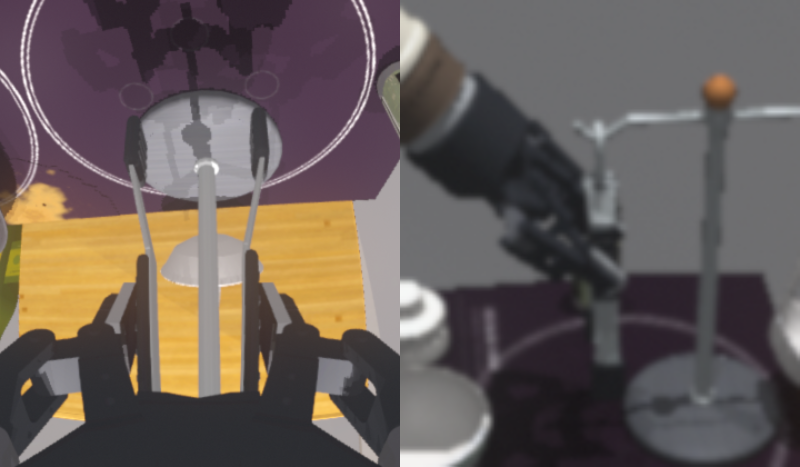

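Emit:
jog_arm(motion=[{"x": 0,"y": 0,"z": 0,"spin": 0,"fingers": -0.05},{"x": -6,"y": 0,"z": -6,"spin": 0,"fingers": -0.05},{"x": -11.5,"y": 0,"z": -12.5,"spin": 0,"fingers": -0.05},{"x": -11.5,"y": 0,"z": -12.5,"spin": 0,"fingers": -0.05},{"x": 1.6,"y": -2.3,"z": -24.6,"spin": 0,"fingers": -0.05},{"x": 17.6,"y": -5,"z": -39.5,"spin": 0,"fingers": -0.05},{"x": 43,"y": -9.5,"z": -63,"spin": 0,"fingers": -0.05},{"x": 43,"y": -9.5,"z": -63,"spin": 0,"fingers": -0.05}])

```text
clock: 11.58
eef_pos: [0.4945, 0.1387, 0.1687]
tool_rot: [0.057, 0.93, -0.024, 0.362]
ft_force: [-0.5, -0.6, -0.3]
grip_width: 0.0447
grasp_force: 2.6
```

```bash
python3 st.py; python3 - <<'E'
from h import *
from workcell import camera
w=camera("wrist");s=camera("side");c=camera("scene")
pickle.dump((w,s,c),open("d2.pkl","wb"))
f=lambda im:cv2.resize(im[:,:,::-1],(266,400),interpolation=cv2.INTER_CUBIC)
cv2.imwrite("pics/w4.png",np.hstack([f(w["pixels"][:,140:420]),f(s["pixels"][120:270,220:320]),f(c["pixels"][160:310,170:270])]))
E
```

```text
11.575 [ 0.515 -0.038 -0.783  0.192 -0.417  0.5  ] [0.4945 0.1387 0.1687] [-0.5 -0.6 -0.3] 0.04469675217173516 2.6300044205709128
[[-0.731  0.124  0.671]
 [ 0.089  0.992 -0.086]
 [-0.676 -0.003 -0.737]]
```

View pics/w4.png

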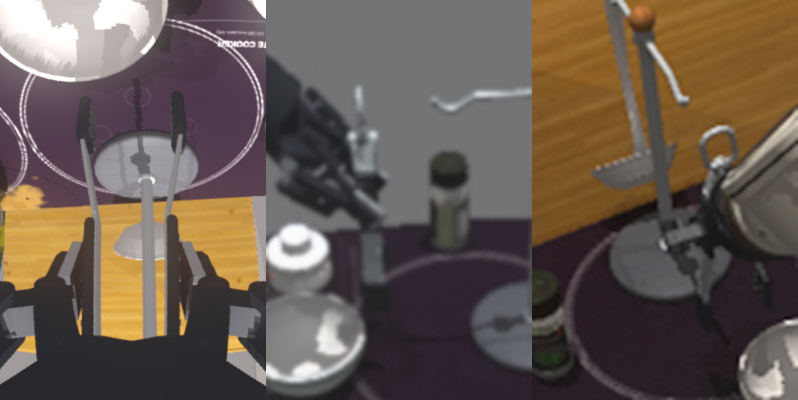

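The tongs are off the hook and hanging straight in the gripper. The wrist and side views show the loop clear of the hook, and they look upright. Next I get the croquette axis from the earlier wrist view and the transfer numbers.

```bash
cat >> h.py <<'E'
def fray(w,u,v):
    k=w["K"];Rm=cv2.Rodrigues(np.array(w["rvec"]))[0];q=np.array([u,v])-k[:2,2];r=np.hypot(*q);th=r/k[0,0]
    d=np.r_[q/r*np.sin(th),np.cos(th)];return -Rm.T@np.array(w["tvec"]).ravel(),Rm.T@d
def fplane(w,u,v,z):
    o,d=fray(w,u,v);return o+d*(z-o[2])/d[2]
def deltas(*targets):
    from workcell import readout
    o=readout.get_obs();M=R.from_quat(o["tool_rot"]).as_matrix();p=o["eef_pos"]
    for t in targets:print("target",np.round(t,3),"tool mm",(M.T@(np.array(t)-p)*1000).round(1))
E
python3 - <<'E'
from h import *
w=pickle.load(open("d1.pkl","rb"))[0]
p=w["pixels"];hsv=cv2.cvtColor(p,cv2.COLOR_RGB2HSV)
reg=np.zeros(p.shape[:2],bool);reg[95:185,55:130]=1
m=(hsv[...,1]>130)&(hsv[...,2]>70)&reg
for k,mm in(("pale",m&(hsv[...,0]>16)),("brown",m&(hsv[...,0]<=14))):
    mm=cv2.morphologyEx(mm.astype(np.uint8),cv2.MORPH_OPEN,np.ones((3,3)))
    n,l,s,ce=cv2.connectedComponentsWithStats(mm);i=1+np.argmax(s[1:,4]);ys,xs=np.where(l==i)
    for z in(.021,):
        g=np.array([fplane(w,x,y,z)[:2] for x,y in zip(xs,ys)]);wv,V=np.linalg.eigh(np.cov(g.T))
        print(k,s[i],g.mean(0).round(4),"axis",np.degrees(np.arctan2(V[1,1],V[0,1])),(4*np.sqrt(wv)).round(4))
    o,_=fray(w,1,1);print(" cam",o.round(2))
deltas([.4945,.139,.46],[.35,-.30,.50],[-.05,-.60,.50])
E
```

```text
pale [ 93 113   4   3  12] [ 0.5408 -0.1244] axis 101.46208372442722 [0.006  0.0083]
 cam [0.32 0.16 0.33]
brown [ 75 148  22  28 433] [ 0.6299 -0.2008] axis 140.1961702425191 [0.0422 0.0843]
 cam [0.32 0.16 0.33]
target [0.494 0.139 0.46 ] tool mm [-193.6   -1.2 -214.6]
target [ 0.35 -0.3   0.5 ] tool mm [-156.  -454.8 -304.1]
target [-0.05 -0.6   0.5 ] tool mm [ 107.6 -802.5 -548.2]
```

Emit:
jog_arm(motion=[{"x": -15,"y": 0,"z": -17,"spin": 0,"fingers": 0.08},{"x": -45,"y": 0,"z": -50,"spin": 0,"fingers": 0.08},{"x": -80,"y": 0,"z": -89,"spin": 0,"fingers": 0.08},{"x": -120,"y": 0,"z": -133,"spin": 0,"fingers": 0.08},{"x": -160,"y": 0,"z": -177,"spin": 0,"fingers": 0.08},{"x": -190,"y": -10,"z": -212,"spin": 0,"fingers": 0.08}])

```text
clock: 12.48
eef_pos: [0.4935, 0.1306, 0.4589]
tool_rot: [0.059, 0.929, -0.022, 0.365]
ft_force: [1.1, 0.5, -0.5]
grip_width: 0.0393
grasp_force: 4.3
```

Emit:
jog_arm(motion=[{"x": 3,"y": -35,"z": -7,"spin": 0,"fingers": 0.08},{"x": 7,"y": -90,"z": -18,"spin": 0,"fingers": 0.08},{"x": 12,"y": -147,"z": -30,"spin": 0,"fingers": 0.08},{"x": 17,"y": -205,"z": -42,"spin": 0,"fingers": 0.08},{"x": 22,"y": -263,"z": -53,"spin": 0,"fingers": 0.08},{"x": 27,"y": -320,"z": -65,"spin": 0,"fingers": 0.08},{"x": 32,"y": -378,"z": -77,"spin": 0,"fingers": 0.08},{"x": 38,"y": -435,"z": -90,"spin": 0,"fingers": 0.08}])

```text
clock: 13.48
eef_pos: [0.3482, -0.2933, 0.4968]
tool_rot: [0.059, 0.929, -0.025, 0.364]
ft_force: [1.2, -0.7, -0.8]
grip_width: 0.0392
grasp_force: 4.2
```

Emit:
jog_arm(motion=[{"x": 30,"y": -40,"z": -28,"spin": 0,"fingers": 0.08},{"x": 60,"y": -80,"z": -56,"spin": 0,"fingers": 0.08},{"x": 91,"y": -121,"z": -85,"spin": 0,"fingers": 0.08},{"x": 122,"y": -162,"z": -114,"spin": 0,"fingers": 0.08},{"x": 154,"y": -203,"z": -143,"spin": 0,"fingers": 0.08},{"x": 186,"y": -245,"z": -172,"spin": 0,"fingers": 0.08},{"x": 218,"y": -287,"z": -201,"spin": 0,"fingers": 0.08},{"x": 245,"y": -325,"z": -226,"spin": 0,"fingers": 0.08}])

```text
clock: 14.48
eef_pos: [-0.0218, -0.5713, 0.4891]
tool_rot: [0.061, 0.93, -0.027, 0.362]
ft_force: [7.7, 22.2, 7.2]
grip_width: 0.0392
grasp_force: 4.0
```

```bash
python3 st.py
```

```text
14.475 [-1.964  0.521  0.874  2.15   0.715 -1.919] [-0.0218 -0.5713  0.4891] [ 7.7 22.2  7.2] 0.03917730859621199 4.008214588975534
[[-0.73   0.133  0.67 ]
 [ 0.093  0.991 -0.095]
 [-0.677 -0.007 -0.736]]
```

Emit:
jog_arm(motion=[{"x": -27,"y": 35,"z": 24,"spin": 0,"fingers": 0.08},{"x": -54,"y": 70,"z": 48,"spin": 0,"fingers": 0.08},{"x": -79,"y": 105,"z": 72,"spin": 0,"fingers": 0.08},{"x": -79,"y": 105,"z": 72,"spin": 0,"fingers": 0.08}])

```text
clock: 14.98
eef_pos: [0.1025, -0.4773, 0.4909]
tool_rot: [0.058, 0.93, -0.027, 0.363]
ft_force: [-0.5, 0.5, -1.4]
grip_width: 0.0393
grasp_force: 3.8
```

```bash
python3 st.py;python3 - <<'E'
from h import *
from workcell import camera
w=camera("wrist")
cv2.imwrite("pics/w5.png",w["pixels"][:,:,::-1])
E
```

```text
14.975 [-1.792  0.178  0.387  1.858  0.741 -1.697] [ 0.1025 -0.4773  0.4909] [-0.5  0.5 -1.4] 0.039341477517517744 3.760451450943947
[[-0.73   0.128  0.671]
 [ 0.089  0.992 -0.092]
 [-0.677 -0.007 -0.736]]
```

View pics/w5.png

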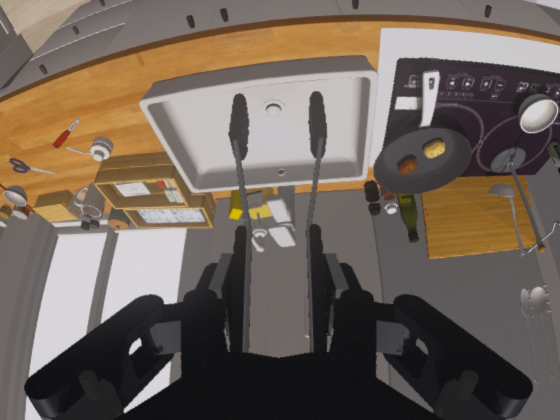

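Emit:
jog_arm(motion=[{"x": -30,"y": -25,"z": -28,"spin": 0,"fingers": 0.08},{"x": -60,"y": -50,"z": -55,"spin": 0,"fingers": 0.08},{"x": -88,"y": -75,"z": -81,"spin": 0,"fingers": 0.08},{"x": -110,"y": -75,"z": -105,"spin": 0,"fingers": 0.08}])

```text
clock: 15.52
eef_pos: [0.1192, -0.5461, 0.6058]
tool_rot: [0.069, 0.927, -0.049, 0.365]
ft_force: [-0.2, 0.6, -1.4]
grip_width: 0.0396
grasp_force: 3.6
```

Emit:
jog_arm(motion=[{"x": -40,"y": 0,"z": -45,"spin": 0,"fingers": 0.08},{"x": -70,"y": 0,"z": -75,"spin": 0,"fingers": 0.08}])

```text
clock: 15.78
eef_pos: [0.1456, -0.5247, 0.6586]
tool_rot: [0.078, 0.922, -0.078, 0.371]
ft_force: [0.0, -0.2, 0.3]
grip_width: 0.0398
grasp_force: 3.6
```

Emit:
jog_arm(motion=[{"x": -40,"y": 0,"z": -45,"spin": 0,"fingers": 0.08},{"x": -70,"y": 0,"z": -75,"spin": 0,"fingers": 0.08}])

```text
clock: 16.02
eef_pos: [0.1693, -0.503, 0.7057]
tool_rot: [0.087, 0.915, -0.104, 0.379]
ft_force: [0.2, -0.5, -0.2]
grip_width: 0.0391
grasp_force: 3.6
```

```bash
python3 st.py
```

```text
16.025 [-1.655  0.307  1.167  2.15   0.768 -1.35 ] [ 0.1693 -0.503   0.7057] [ 0.2 -0.5 -0.2] 0.039147713590615925 3.5615698993206024
[[-0.698  0.239  0.676]
 [ 0.081  0.963 -0.257]
 [-0.712 -0.125 -0.691]]
```

Emit:
jog_arm(motion=[{"x": -40,"y": -10,"z": -40,"spin": 0,"fingers": 0.08},{"x": -70,"y": -20,"z": -70,"spin": 0,"fingers": 0.08}])

```text
clock: 16.27
eef_pos: [0.1882, -0.4938, 0.744]
tool_rot: [0.096, 0.907, -0.128, 0.39]
ft_force: [1.2, -3.5, 8.1]
grip_width: 0.0393
grasp_force: 3.5
```

Emit:
jog_arm(motion=[{"x": -40,"y": -10,"z": -40,"spin": 0,"fingers": 0.08},{"x": -70,"y": -20,"z": -70,"spin": 0,"fingers": 0.08}])

```text
clock: 16.52
eef_pos: [0.1897, -0.4678, 0.7722]
tool_rot: [0.1, 0.898, -0.145, 0.403]
ft_force: [-0.2, 0.6, -0.6]
grip_width: 0.0394
grasp_force: 3.6
```

Emit:
jog_arm(motion=[{"x": -40,"y": -10,"z": -40,"spin": 0,"fingers": 0.08},{"x": -70,"y": -20,"z": -70,"spin": 0,"fingers": 0.08}])

```text
clock: 16.77
eef_pos: [0.1905, -0.4422, 0.7986]
tool_rot: [0.104, 0.889, -0.161, 0.416]
ft_force: [-0.6, 0.9, 0.2]
grip_width: 0.0394
grasp_force: 3.6
```

```bash
python3 st.py
```

```text
16.775 [-1.643  0.206  1.275  2.149  0.82  -1.193] [ 0.1905 -0.4422  0.7986] [-0.6  0.9  0.2] 0.039423481463010716 3.5618409141898155
[[-0.632  0.319  0.706]
 [ 0.051  0.926 -0.374]
 [-0.773 -0.2   -0.602]]
```

```bash
cat > tgt.py <<'E'
from h import *
from workcell import readout
B=np.array([.6335,-.201]);OFF=np.array([.071,-.0007,.054])
def go(spin,tipz,B=B,OFF=OFF):
    o=readout.get_obs();M=R.from_quat(o["tool_rot"]).as_matrix()
    M2=M@R.from_euler("z",spin,degrees=True).as_matrix()
    T=np.r_[B,tipz]-M2@OFF
    print("TCP target",T.round(4),"tool mm",(M.T@(T-o["eef_pos"])*1000).round(1));print(M2.round(3))
E
python3 - <<'E'
from tgt import *
go(14.5,.16);go(14.5,.10)
d=pickle.load(open("d0.pkl","rb"))
for n,p in(("side",(330,342)),("scene",(328,219))):print(n,plane(d[n],*p,.048))
e=d["side"];print([plane(e,*p,.048)[:2].round(3) for p in((262,342),(398,342),(333,286))])
E
```

```text
TCP target [ 0.6335 -0.2002  0.2492] tool mm [157.1 475.6 553. ]
[[-0.532  0.467  0.706]
 [ 0.281  0.884 -0.374]
 [-0.799 -0.    -0.602]]
TCP target [ 0.6335 -0.2002  0.1892] tool mm [203.4 487.6 589.1]
[[-0.532  0.467  0.706]
 [ 0.281  0.884 -0.374]
 [-0.799 -0.    -0.602]]
side [ 0.59564371 -0.18597484  0.048     ]
scene [ 0.57489284 -0.15694205  0.048     ]
[array([ 0.463, -0.168]), array([ 0.728, -0.204]), array([ 0.632, -0.048])]
```

Emit:
jog_arm(motion=[{"x": 6,"y": 19,"z": 22,"spin": 0,"fingers": 0.08},{"x": 17,"y": 52,"z": 61,"spin": 0,"fingers": 0.08},{"x": 29,"y": 88,"z": 102,"spin": 0,"fingers": 0.08},{"x": 41,"y": 124,"z": 144,"spin": 0,"fingers": 0.08},{"x": 53,"y": 162,"z": 188,"spin": 0,"fingers": 0.08},{"x": 66,"y": 200,"z": 232,"spin": 0,"fingers": 0.08},{"x": 78,"y": 238,"z": 276,"spin": 0,"fingers": 0.08},{"x": 90,"y": 274,"z": 318,"spin": 0,"fingers": 0.08}])

```text
clock: 17.77
eef_pos: [0.4458, -0.3018, 0.4797]
tool_rot: [0.104, 0.889, -0.159, 0.416]
ft_force: [-0.1, -1.4, -0.5]
grip_width: 0.0393
grasp_force: 3.6
```

Emit:
jog_arm(motion=[{"x": 12,"y": 37,"z": 43,"spin": 4,"fingers": 0.08},{"x": 25,"y": 74,"z": 86,"spin": 8,"fingers": 0.08},{"x": 37,"y": 110,"z": 128,"spin": 11,"fingers": 0.08},{"x": 48,"y": 144,"z": 167,"spin": 14.5,"fingers": 0.08},{"x": 57,"y": 172,"z": 200,"spin": 14.5,"fingers": 0.08},{"x": 64,"y": 193,"z": 224,"spin": 14.5,"fingers": 0.08},{"x": 67,"y": 202,"z": 235,"spin": 14.5,"fingers": 0.08},{"x": 67,"y": 202,"z": 235,"spin": 14.5,"fingers": 0.08}])

```text
clock: 18.77
eef_pos: [0.6329, -0.1993, 0.2468]
tool_rot: [0.216, 0.87, -0.106, 0.432]
ft_force: [-1.1, -0.4, -0.2]
grip_width: 0.0394
grasp_force: 3.6
```

```bash
python3 st.py; python3 - <<'E'
from tgt import *
from workcell import camera
w=camera("wrist");s=camera("side");c=camera("scene")
pickle.dump((w,s,c),open("d3.pkl","wb"))
f=lambda im:cv2.resize(im[:,:,::-1],(400,500),interpolation=cv2.INTER_CUBIC)
ww=cv2.rotate(w["pixels"],cv2.ROTATE_180)
cv2.imwrite("pics/w6.png",np.hstack([f(w["pixels"][:340,144:416]),crop(s,295,215,100,125,4)]))
o=readout.get_obs();M=R.from_quat(o["tool_rot"]).as_matrix();T=o["eef_pos"]+M@OFF
print("tip centre est",T,proj(s,T),proj(c,T))
Rm=cv2.Rodrigues(np.array(w["rvec"]))[0]
def fp(X):
    p=Rm@np.array(X)+np.array(w["tvec"]).ravel();th=np.arctan2(np.hypot(*p[:2]),p[2]);k=w["K"]
    return k[:2,2]+k[0,0]*th*p[:2]/np.hypot(*p[:2])
for k in(-1,1):print("wrist tip",fp(T+M[:,1]*k*.02))
print("brown wrist",fp([.6335,-.201,.021]))
E
```

```text
18.775 [-0.205  0.078 -0.6   -0.009 -0.221  0.174] [ 0.6329 -0.1993  0.2468] [-1.1 -0.4 -0.2] 0.03943108060047179 3.5607530549168587
[[-0.534  0.466  0.705]
 [ 0.284  0.885 -0.37 ]
 [-0.796  0.002 -0.605]]
tip centre est [ 0.63338166 -0.20073866  0.1604012 ] [[356.270844   310.65869442]] [[331.49406293 170.19827728]]
wrist tip [245.04679549 123.29736044]
wrist tip [311.81961087 123.40102543]
brown wrist [277.76786445  -1.5600055 ]
```

View pics/w6.png

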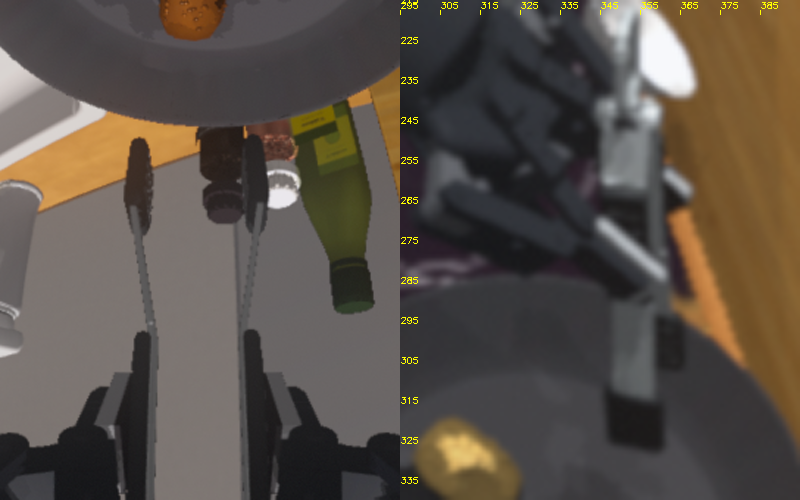

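The tips are where predicted: side-view midpoint (358,310) against (356,311), wrist-view midpoint (278,127) against (278,123). I open slightly and go down round the brown croquette.

Emit:
jog_arm(motion=[{"x": 0,"y": 0,"z": 0,"spin": 0,"fingers": -0.17},{"x": 15,"y": -0.2,"z": 11,"spin": 0,"fingers": -0.17},{"x": 35,"y": -0.4,"z": 26,"spin": 0,"fingers": -0.17},{"x": 55,"y": -0.6,"z": 41,"spin": 0,"fingers": -0.17},{"x": 75,"y": -0.8,"z": 56,"spin": 0,"fingers": -0.17},{"x": 90,"y": -1,"z": 67,"spin": 0,"fingers": -0.17},{"x": 100,"y": -1,"z": 74.5,"spin": 0,"fingers": -0.17},{"x": 104.5,"y": -1,"z": 78,"spin": 0,"fingers": -0.17}])

```text
clock: 19.92
eef_pos: [0.6319, -0.2, 0.1173]
tool_rot: [0.216, 0.869, -0.106, 0.432]
ft_force: [0.1, 0.2, -0.1]
grip_width: 0.0499
grasp_force: 2.1
```

```bash
cat > br.py <<'E'
from tgt import *
from workcell import camera
d=pickle.load(open("d0.pkl","rb"));ps={}
for n in("scene","side"):
    c=camera(n)
    hsv=cv2.cvtColor(c["pixels"],cv2.COLOR_RGB2HSV);col=(hsv[...,1]>120)&(hsv[...,2]>40)
    reg=np.zeros(col.shape,bool)
    reg[{"scene":np.s_[110:245,300:350],"side":np.s_[230:375,296:378]}[n]]=1
    for k,m in(("brown",col&(hsv[...,0]<=14)&reg),("pale",col&(hsv[...,0]>16)&reg)):
        N,l,s,ce=cv2.connectedComponentsWithStats(m.astype(np.uint8))
        if N>1:
            i=1+np.argmax(s[1:,4]);print(n,k,s[i],ce[i].round(1));ps[n,k]=ce[i]
if("scene","brown")in ps and("side","brown")in ps:print(tri(d["scene"],ps["scene","brown"],d["side"],ps["side","brown"]))
E
python3 st.py; python3 br.py; python3 -c "
from tgt import *
o=readout.get_obs();M=R.from_quat(o['tool_rot']).as_matrix();print(o['eef_pos']+M@OFF)"
```

```text
19.925 [-0.206  0.331 -0.763 -0.427 -0.22   0.174] [ 0.6319 -0.2     0.1173] [ 0.1  0.2 -0.1] 0.04994460751209003 2.0752452981832903
[[-0.533  0.467  0.706]
 [ 0.284  0.884 -0.371]
 [-0.797  0.003 -0.604]]
scene brown [322 201  13  17 186] [328.3 209.1]
scene pale [316 221  16  19 236] [323.5 230.2]
side brown [350 237  28  67 298] [362.7 267. ]
side pale [364 230  14  60 376] [373.2 254. ]
(array([ 0.6163514 , -0.12687407,  0.13326079]), [np.float64(0.06668633621657578), np.float64(0.06668633621657571)])
[ 0.63191284 -0.20034235  0.02816588]
```

Emit:
jog_arm(motion=[{"x": 0,"y": 0,"z": 0,"spin": 0,"fingers": 0},{"x": 0,"y": 0,"z": 0,"spin": 0,"fingers": 0.1},{"x": 0,"y": 0,"z": 0,"spin": 0,"fingers": 0.15},{"x": 0,"y": 0,"z": 0,"spin": 0,"fingers": 0.2},{"x": 0,"y": 0,"z": 0,"spin": 0,"fingers": 0.2},{"x": 0,"y": 0,"z": 0,"spin": 0,"fingers": 0.2}])

```text
clock: 20.78
eef_pos: [0.6328, -0.1999, 0.1187]
tool_rot: [0.216, 0.868, -0.106, 0.434]
ft_force: [-1.3, -0.1, 6.1]
grip_width: 0.0381
grasp_force: 60.1
```

```bash
sed -i 's/230:375,296:378/290:375,296:378/' br.py; python3 st.py; python3 br.py
```

```text
20.775 [-0.206  0.33  -0.762 -0.427 -0.221  0.174] [ 0.6328 -0.1999  0.1187] [-1.3 -0.1  6.1] 0.03811321078858035 60.10004281997681
[[-0.531  0.467  0.707]
 [ 0.283  0.884 -0.371]
 [-0.799  0.003 -0.602]]
scene brown [322 201  14  17 186] [328.3 209.1]
scene pale [316 221  16  19 237] [323.5 230.2]
side brown [352 345  13  20 194] [357.7 354.8]
side pale [300 326  25  19 247] [311.7 335. ]
(array([ 0.64555407, -0.20490381,  0.01516555]), [np.float64(0.005704958377873468), np.float64(0.005704958377873532)])
```

Emit:
jog_arm(motion=[{"x": -6,"y": 0,"z": -5,"spin": 0,"fingers": 0.2},{"x": -16,"y": 0,"z": -12,"spin": 0,"fingers": 0.2},{"x": -32,"y": 0,"z": -24,"spin": 0,"fingers": 0.2},{"x": -52,"y": 0,"z": -39,"spin": 0,"fingers": 0.2},{"x": -72,"y": 0,"z": -54,"spin": 0,"fingers": 0.2},{"x": -92,"y": 0,"z": -69,"spin": 0,"fingers": 0.2},{"x": -106,"y": 0,"z": -80,"spin": 0,"fingers": 0.2},{"x": -112,"y": 0,"z": -84,"spin": 0,"fingers": 0.2}])

```text
clock: 21.88
eef_pos: [0.6321, -0.2, 0.2579]
tool_rot: [0.216, 0.869, -0.106, 0.432]
ft_force: [-0.5, -0.4, -0.9]
grip_width: 0.0386
grasp_force: 60.0
```

Emit:
jog_arm(motion=[{"x": 0,"y": 0,"z": 0,"spin": 0,"fingers": 0.2},{"x": 0,"y": 0,"z": 0,"spin": 0,"fingers": 0.2},{"x": 0,"y": 0,"z": 0,"spin": 0,"fingers": 0.2},{"x": 0,"y": 0,"z": 0,"spin": 0,"fingers": 0.2}])

```text
clock: 22.38
eef_pos: [0.6322, -0.2002, 0.2564]
tool_rot: [0.216, 0.869, -0.106, 0.432]
ft_force: [0.8, 0.1, -1.3]
grip_width: 0.0382
grasp_force: 60.0
```

```bash
sed -i 's/290:375,296:378/270:375,296:367/' br.py; python3 st.py; python3 br.py;  python3 -c "
from tgt import *
o=readout.get_obs();M=R.from_quat(o['tool_rot']).as_matrix();T=o['eef_pos']+M@OFF;T[2]-=.008
d=pickle.load(open('d0.pkl','rb'));print(T,proj(d['scene'],T),proj(d['side'],T))"
```

```text
22.375 [-0.207  0.063 -0.586  0.019 -0.219  0.173] [ 0.6322 -0.2002  0.2564] [ 0.8  0.1 -1.3] 0.03823098955156248 60.030428767204285
[[-0.534  0.467  0.705]
 [ 0.284  0.884 -0.37 ]
 [-0.796  0.003 -0.605]]
scene brown [318 163  32  25 306] [333.5 173.6]
scene pale [316 221  16  19 222] [323.6 230.4]
side brown [359 301   8  23 147] [363.  311.3]
side pale [300 320  24  25 382] [311.4 332. ]
(array([ 0.63912851, -0.2042061 ,  0.15178351]), [np.float64(0.008911764321281332), np.float64(0.008911764321281362)])
[ 0.6322578  -0.20068291  0.15968574] [[331.7005705  170.62919697]] [[355.60444449 310.95210133]]
```

```bash
python3 -c "
from workcell import bot
print(bot.job_done())"
```

```text
the job is handed in; nothing more can be done
None
```

I handed the job in with the brown croquette held still in the tongs about 15 cm above the hob over the pan, and the pale one measured unmoved. The hand-in returned no verdict, so whether it passed isn't confirmed; the grip was 60 N, above the 15–40 N suggested.

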